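Thread the tiller spindle through its two bushings and hold it for the keeper ring

ROBOT

A 7-joint arm with a two-finger parallel gripper is mounted at the origin on the work surface. World frame = base frame: x ahead of the robot, y to its left, z up, the work surface at z = 0. Lengths are in m, angles in rad, forces in N, time in s.
With the tool pointing down it reaches from about 0.4 to 0.9 m from the base axis. Payload 5.6 kg.
Tool frame: the origin (TCP) lies at the very end of the fingers, on their centre line; the grasp point (between the pads) lies 19 mm behind it; z points along the fingers, y is the direction in which the jaws open and shut (so a half turn about z gives the same grasp; the last joint's range is limited). The gripper opens to 92 mm and grips with 3 to 60 N. Pads are 20 mm wide; open, the fingers measure 128 mm over their backs; the gripper's body (75 mm by 189 mm) begins 69 mm behind the grasp point.
Start: joints at [1.279, 0.468, -0.012, 1.603, 0.006, 1.071, -0.056], TCP at [0.16, -0.63, 0.215] pointing down, gripper open.
Joint ranges: [-2.53, 2.53], [-0.31, 2.02], [-1.57, 1.55], [0.28, 2.44], [-1.29, 4.43], [0.15, 1.84], [-2.92, 2.92]. Speed limits (rad/s): [2.57, 2.57, 3.14, 3.14, 3.14, 3.14, 3.14].

INTERFACE

Orientations are given as a rotation vector (axis times angle).
In Python, from cell import manip gives the robot as it stands.
- The arm moves only by the tool apply_moves, never from a script. Its argument "motion" is one flat list of numbers, 7 for each row, row after row: the shift along the tool's x, y, z in cm, then the turn, a rotation vector about the tool's x, y, z in degrees, then the gripper command: -1 is shut, 1 is fully open, values between are in proportion. A call has 1 to 10 rows; each row is the pose to reach, as a shift and turn from the pose commanded when the call began, along the tool's axes at that moment; what a row does not reach only later rows make up. A row lasts 1/12 s, in which the tool goes at most 41.7 mm and 7.16 degrees, less where a joint would pass 70% of its speed; a pose out of reach is approached as far as the arm can. A call with a gripper value outside its range is refused whole. The fingers move at their own pace and stop on an object; the grip force is fixed at half the most. Time passes only in rows, so rows that repeat a pose let the fingers close. It gives the time, the measured TCP pose, the force and the opening at its end, in the units of the state.
- manip.get_state(): the state, without advancing time (a new reading comes with each control period).
- manip.get_image(name): name is "scene" or "side" or "wrist"; returns a dict with "frame" (420x560x3 uint8, blue, green, red), "mtx" (3x3 intrinsics, pixels), "xyz" and "rotation" of the camera in the world; the wrist camera has in their place "tool_from_camera" (4x4, takes a point from camera to tool coordinates, whose origin is the TCP and whose axes are the flange's). Camera axes: x right, y up, looking along -z (the intrinsics and any distortion apply to the point x, -y, -z); pixel columns grow to the right and rows downward; lengths in m; the calibration is good to about 2 mm. A picture is of the moment at which its call begins: read the wrist's pose just before it. There is no depth.
- manip.hand_in(): hands the job in, once; it reports no verdict.
The state is a dict: "time_s": time; "q": joint angles; "joint_vel": joint speeds; "effort": joint torques, N m; "tool_pos": TCP position; "ee_rot": TCP orientation; "wrist_force": force on the tool from outside, world axes, zero at the start; "ft_torque": the same for the moment, N m; "opening": finger opening in m.
Only numpy, scipy, OpenCV 4.12 (cv2) and the standard library are available. Lean on these libraries where they do the work, as an engineer would, in place of code of your own. Each camera call takes 0.05 s, during which the arm holds its last target. There are 200 camera calls.

TASK

The spindle for the steering tiller is standing in the pot under the domed lid: lift the lid off and set it down, knob up, on a clear part of the rubber mat. Then draw the spindle out of the pot and lower it, tapered end first, through the upper and then the lower bushing of the bearing frame until the keeper groove near its tapered tip is fully clear below the lower bushing, with the tip still well off the base plate. Finish while holding it there by its upper end, fingers still gripping, so that the keeper ring can be clipped on; drop nothing and leave the other things on the mat where they are.

Things in the scene. Friction and masses are not known exactly. Their poses are not given: they have to be found in the camera images.
- lid_knob (a point): centre of the lid's round black knob (27 mm across, 17 mm high, on a 16 mm neck), 77 mm above the lid's lower rim; z up. The lid is loose, a plain metal upside-down cup 113 mm across, 60 mm high (87 with knob), about 0.2 kg, resting on the pot's outer bead over the upright spindle: raise it 55 mm before moving it sideways. Stood knob up on the mat, this point is 80 mm above the table
- lid: the whole lid; origin: centre of its lower rim, z up towards the knob
- pot: round steel pot that stays put, 100 mm across (117 at its outer bead), 115 mm high to the open rim, standing on the 3 mm mat; origin: centre of its underside. A plastic holder on its floor has a central hole, 13 mm wide and 30 mm deep, in which the spindle stands
- spindle_mid (a point): middle of the spindle, a round ground-steel rod 12 mm thick, 140 mm long, about 0.12 kg; z along it to the blunt upper end. Its lower end tapers to 4 mm over the last 8 mm; the keeper groove lies 10 to 12 mm above the tip. It stands upright (within 3 degrees) in the middle of the pot, tip 10 mm above the pot's underside, its upper 35 mm above the pot's rim
- spindle_tip (a point): centre of the spindle's tapered lower end, 70 mm below spindle_mid along the rod
- spindle: the whole spindle; origin at its tapered tip, z along it to the upper end
- upper_bush (a point): centre of the top mouth of the frame's upper bushing, 111 mm above the table; brass, 33 mm across over its flange, straight vertical bore 13.5 mm wide and 16 mm long. Nothing of the frame is higher than this point. z up along the bore
- lower_bush (a point): centre of the top mouth of the lower bushing, the same bushing exactly in line, its mouth 52 mm below the upper mouth; its underside is 16 mm lower still, and 32 mm above the base plate. z up along the bore
- frame: rigid bearing frame bolted down on the mat: base plate 110 (its x) x 136 (its y) x 8 mm, two grey side cheeks 64 mm wide with outer faces 45 mm from the axis in y, and two cross plates carrying the bushings; open at its +x and -x sides; 108 mm high. Origin: underside of the base plate, on the bushings' axis
- mat: dark grey rubber mat, 620 (x) x 1460 (y) x 3 mm, on which all this stands, with an equipment rack, a torque tester and a bench supply at its two ends (0.49 m or more to either side); it stays put; origin: centre of its underside. A lane about 200 mm wide down its middle (y about 0), between pot and frame, from x 0.42 to 0.62 m, is always free
- radio_knob: matte black radio frequency knob, two stacked knurled discs, 34 mm across and 28 mm high, standing on the mat; origin: centre of its underside. A bystander: leave it alone
- toggle: polished chrome toggle switch on a small black block, 32 x 22 mm and 53 mm high, standing on the mat; origin: centre of its underside. A bystander
- lens_cap: amber lens cap, 25 mm across and 18 mm high, standing on the mat; origin: centre of its underside. A bystander
- ring_tin: small round flat tin, 50 mm across and 22 mm high, standing on the mat; origin: centre of its underside. A bystander
- driver: screwdriver with a black handle, 190 mm long and 26 mm thick, lying on the mat along its own x; origin: middle of its length, at mat level. A bystander
- loose_faceplate: grey instrument faceplate lying flat on the mat, 60 (its x) x 146 (its y) mm, 15 mm high over its two knobs; origin: centre of its underside. A bystander
Things that resemble listed ones, but are neither listed nor needed, are in the scene too. What is shaped like the lid but green or pink is not meant.

How it is judged:
By the outcome, as a careful person would: the job done as asked, in the order asked, and still so for the second after the job is handed in, while the arm keeps its last pose, push and grip.
It also fails if it takes over 61 s, if anything falls off the work surface, if the arm or the gripper's body presses on something with over 40 N, if the wrist force passes 120 N, or if a joint passes its speed limit or range.

## Working session

There is one attempt and no reset: what is moved stays moved. The work goes in short steps, Python scripts to look and compute and a tool call to move; the robot and the scene stay as the last step left them, time stands still between calls to the robot, and variables do not carry over. Pictures are saved under pics/ and viewed, about 8 in all and at most 12, crops included, and the job is handed in when it is done.

Besides the shell and the picture viewer there is one more tool, called after "Call:" as name(argument=value, ...), one argument or row to a line, values as JSON. apply_moves: Moves the arm, as the interface text tells. Its arguments: {"type":"object","properties":{"motion":{"type":"array","items":{"type":"number"}}},"required":["motion"]}

```bash
ls; mkdir -p pics; cat > h.py <<'E'
import numpy as np, cv2
from scipy.spatial.transform import Rotation as R
from cell import manip
def cam(name):
    s=manip.get_state(); d=manip.get_image(name)
    if name=="wrist":
        T=np.eye(4);T[:3,:3]=R.from_rotvec(s["ee_rot"]).as_matrix();T[:3,3]=s["tool_pos"]
        M=T@np.array(d["tool_from_camera"])
    else:
        r=np.array(d["rotation"]);M=np.eye(4)
        M[:3,:3]=r if r.shape==(3,3) else R.from_rotvec(r).as_matrix();M[:3,3]=d["xyz"]
    return d["frame"],np.array(d["mtx"]),M,d
def ray(K,M,u,v):
    p=np.linalg.inv(K)@[u,v,1.];return M[:3,3],M[:3,:3]@np.array([p[0],-p[1],-p[2]])
def onz(K,M,u,v,z):
    o,r=ray(K,M,u,v);return o+r*(z-o[2])/r[2]
def proj(K,M,P):
    c=M[:3,:3].T@(np.array(P)-M[:3,3]);p=K@[c[0],-c[1],-c[2]];return p[:2]/p[2]
E
python3 - <<'E'
from h import *
print(manip.get_state())
for n in("scene","side","wrist"):
    f,K,M,d=cam(n);cv2.imwrite(f"pics/{n}0.png",f);print(n,K.tolist(),M.round(4).tolist(),[k for k in d])
    np.savez(f"{n}0.npz",K=K,M=M)
    if "dist" in str(d.keys()):print({k:v for k,v in d.items() if k!='frame'})
E
```

```text
pics
{'time_s': 0.0, 'q': array([ 1.27902073,  0.46837335, -0.01159769,  1.60362849,  0.00601151,
        1.07135172, -0.05629526]), 'joint_vel': array([ 4.67942379e-05, -2.68344313e-04,  4.83608005e-04,  1.53099263e-03,
        3.97363801e-04,  9.30787351e-04,  5.88630811e-05]), 'effort': array([-9.24818050e-05, -5.20575142e+01, -1.24318746e-02, -2.43752772e+01,
       -5.66204789e-02,  1.71342253e-02,  1.52232510e-04]), 'tool_pos': array([ 0.15982617, -0.62945277,  0.2136408 ]), 'ee_rot': array([-3.11565285e+00, -3.89468222e-01,  5.43634150e-04]), 'wrist_force': array([ 0.25111393,  0.10625565, -1.50085098]), 'ft_torque': array([0.01230051, 0.00314379, 0.04557988]), 'opening': 0.09132579895596074}
scene [[546.9605883704094, 0.0, 275.011128157899], [0.0, 546.9605883704094, 207.26101090952605], [0.0, 0.0, 1.0]] [[0.5405, -0.4681, 0.6991, 1.4747], [0.8414, 0.3022, -0.4481, -0.5297], [-0.0015, 0.8304, 0.5572, 0.8216], [0.0, 0.0, 0.0, 1.0]] ['frame', 'mtx', 'xyz', 'rotation']
side [[509.94608707990756, 0.0, 281.14253828868544], [0.0, 509.94608707990756, 207.84230658210797], [0.0, 0.0, 1.0]] [[-0.9743, 0.1451, -0.1725, 0.319], [-0.2252, -0.6541, 0.7221, 1.142], [-0.0081, 0.7423, 0.67, 1.1339], [0.0, 0.0, 0.0, 1.0]] ['frame', 'mtx', 'xyz', 'rotation']
wrist [[310.8352763346486, 0.0, 275.3585201936084], [0.0, 310.8352763346486, 206.42445377460396], [0.0, 0.0, 1.0]] [[0.2466, 0.9252, 0.2884, 0.2421], [-0.9691, 0.2362, 0.0707, -0.6098], [-0.0027, -0.2969, 0.9549, 0.3839], [0.0, 0.0, 0.0, 1.0]] ['frame', 'mtx', 'tool_from_camera']
```

View pics/scene0.png

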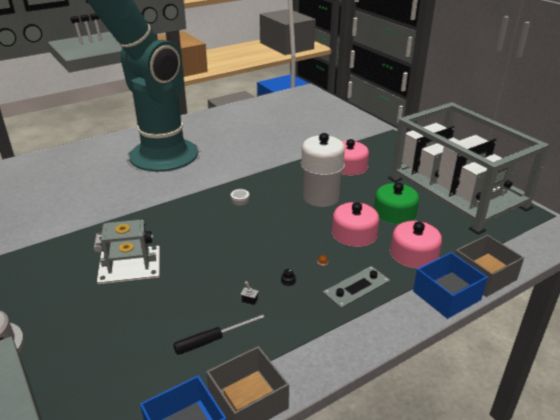

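View pics/side0.png

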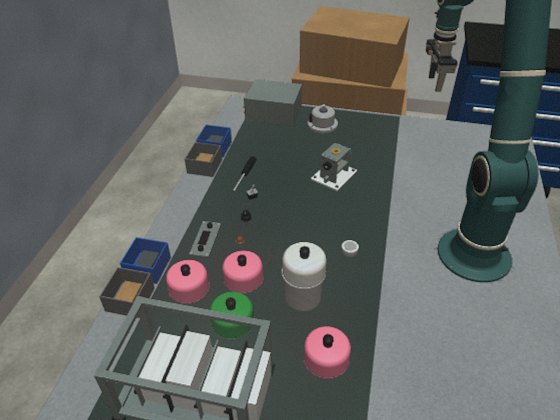

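Scene: white lid and pot at (323,155), with its knob at (323,139). The frame's upper bush is at (123,229). Side: knob at (305,247), upper bush at (336,152). The lane between pot and frame looks clear apart from the small things near the centre.

```bash
cat >> h.py <<'E'
def blob(f,mask,u,v,r):
    m=np.zeros(f.shape[:2],np.uint8);u,v=int(u),int(v);m[max(0,v-r):v+r,max(0,u-r):u+r]=1
    m=(mask*m).astype(np.uint8);n,l,s,c=cv2.connectedComponentsWithStats(m)
    if n<2:return None
    i=1+np.argmax(s[1:,4]);return c[i],s[i]
def tri(rs):
    A=np.zeros((3,3));b=np.zeros(3)
    for o,r in rs:
        r=r/np.linalg.norm(r);P=np.eye(3)-np.outer(r,r);A+=P;b+=P@o
    x=np.linalg.solve(A,b);return x,[np.linalg.norm(np.cross(x-o,r/np.linalg.norm(r))) for o,r in rs]
def brass(f):
    h=cv2.cvtColor(f,cv2.COLOR_BGR2HSV);return (h[...,0]>8)&(h[...,0]<32)&(h[...,1]>110)&(h[...,2]>70)
def dark(f,t=55): return f.max(2)<t
E
python3 - <<'E'
from h import *
I={n:(cv2.imread(f"pics/{n}0.png"),np.load(n+"0.npz")) for n in("scene","side")}
for nm,fn,pts in(("knob",dark,((323,139,9),(305,247,9))),("ubush",brass,((123,229,9),(336,152,6)))):
    rs=[]
    for (n,(f,z)),(u,v,r) in zip(I.items(),pts):
        c,s=blob(f,fn(f),u,v,r);print(nm,n,c,s);rs.append(ray(z["K"],z["M"],*c))
    print(nm,tri(rs), [onz(z["K"],z["M"],*blob(f,fn(f),*p)[0],.195 if nm=="knob" else .111) for (n,(f,z)),p in zip(I.items(),pts)])
z=I["scene"][1]
for nm,u,v in(("tin",240,197),("toggle",250,297),("rknob",288,278),("cap",323,261),("driver",215,335),("lower",126,247)):print(nm,onz(z["K"],z["M"],u,v,.06 if nm=="lower" else .015).round(3))
f,zz=I["scene"]
for p in((100,228),(145,222),(110,246),(151,240),(97,278),(159,276),(105,250),(157,249)): print(p,onz(zz["K"],zz["M"],*p,.108).round(3),onz(zz["K"],zz["M"],*p,.011).round(3))
cv2.imwrite("pics/c1.png",np.hstack([cv2.resize(f[200:300,70:190],None,fx=3.3,fy=3.3,interpolation=3),cv2.resize(I["side"][0][130:210,290:370],(396,330),interpolation=3)]))
E
```

```text
knob scene [323.46376812 138.23188406] [320 134   8  10  69]
knob side [304.04615385 251.29230769] [300 247   9   9  65]
knob (array([0.46997185, 0.26360223, 0.18144634]), [np.float64(0.00012996259547964168), np.float64(0.00012996259547949575)]) [array([0.49107218, 0.24679799, 0.195     ]), array([0.46790582, 0.27622333, 0.195     ])]
ubush scene [122.16513761 228.16513761] [115 224  15   9 109]
ubush side [335.5 151. ] [332 149   8   5  36]
ubush (array([ 0.46675032, -0.28569753,  0.10880141]), [np.float64(8.636142180197434e-05), np.float64(8.636142180230323e-05)]) [array([ 0.4697325 , -0.28647583,  0.111     ]), array([ 0.46647495, -0.28251476,  0.111     ])]
tin [0.369 0.066 0.015]
toggle [ 0.722 -0.111  0.015]
rknob [ 0.715 -0.009  0.015]
cap [0.71  0.092 0.015]
driver [ 0.777 -0.223  0.015]
lower [ 0.472 -0.287  0.06 ]
(100, 228) [ 0.438 -0.327  0.108] [ 0.297 -0.299  0.011]
(145, 222) [ 0.471 -0.234  0.108] [ 0.334 -0.194  0.011]
(110, 246) [ 0.514 -0.329  0.108] [ 0.383 -0.302  0.011]
(151, 240) [ 0.541 -0.248  0.108] [ 0.414 -0.21   0.011]
(97, 278) [ 0.599 -0.384  0.108] [ 0.481 -0.365  0.011]
(159, 276) [ 0.66  -0.28   0.108] [ 0.549 -0.246  0.011]
(105, 250) [ 0.521 -0.343  0.108] [ 0.392 -0.317  0.011]
(157, 249) [ 0.577 -0.25   0.108] [ 0.455 -0.211  0.011]
```

View pics/c1.png

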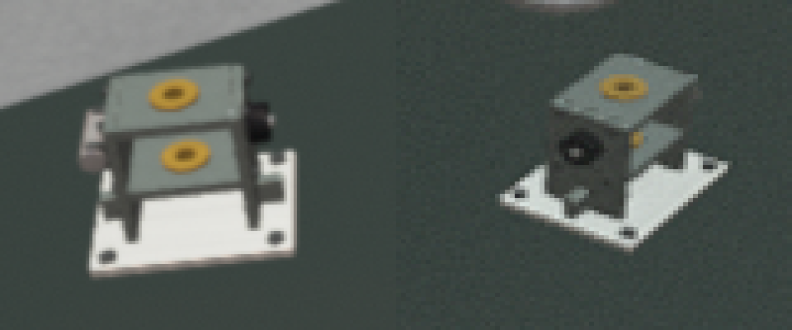

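```bash
cat >> h.py <<'E'
def rel(P,rv=(np.pi,0,0)):
    s=manip.get_state();A=R.from_rotvec(s["ee_rot"])
    print("shift cm",(A.inv().apply(np.array(P)-s["tool_pos"])*100).round(2),"turn",np.degrees((A.inv()*R.from_rotvec(rv)).as_rotvec()).round(2))
E
python3 -c "
from h import *
rel((.45,-.3,.32))"
```

```text
shift cm [ 36.23 -24.82 -10.58] turn [-0.08  0.02 14.25]
```

Call:
apply_moves(
  motion=[36.2,-24.8,-10.6,-0.08,0,14.25,1,36.2,-24.8,-10.6,-0.08,0,14.25,1,36.2,-24.8,-10.6,-0.08,0,14.25,1,36.2,-24.8,-10.6,-0.08,0,14.25,1,36.2,-24.8,-10.6,-0.08,0,14.25,1,36.2,-24.8,-10.6,-0.08,0,14.25,1,36.2,-24.8,-10.6,-0.08,0,14.25,1,36.2,-24.8,-10.6,-0.08,0,14.25,1,36.2,-24.8,-10.6,-0.08,0,14.25,1,36.2,-24.8,-10.6,-0.08,0,14.25,1],
)

```text
time_s: 0.98
tool_pos: [0.4283, -0.3241, 0.3129]
ee_rot: [3.14, -0.0, 0.0]
wrist_force: [1.1, -0.2, -0.2]
opening: 0.0918
```

Call:
apply_moves(
  motion=[2,-40,-1.5,0,0,0,1,2,-40,-1.5,0,0,0,1,2,-40,-1.5,0,0,0,1,2,-40,-1.5,0,0,0,1,2,-40,-1.5,0,0,0,1,2,-40,-1.5,0,0,0,1,2,-40,-1.5,0,0,0,1,2,-40,-1.5,0,0,0,1,2,-40,-1.5,0,0,0,1,2,-40,-1.5,0,0,0,1],
)

```text
time_s: 1.82
tool_pos: [0.4468, 0.0786, 0.3273]
ee_rot: [3.141, 0.007, 0.002]
wrist_force: [0.1, -0.3, -0.3]
opening: 0.0918
```

Call:
apply_moves(
  motion=[1,-16,-1.5,0,0,0,1,1,-16,-1.5,0,0,0,1,1,-16,-1.5,0,0,0,1,1,-16,-1.5,0,0,0,1,1,-16,-1.5,0,0,0,1,1,-16,-1.5,0,0,0,1],
)

```text
time_s: 2.32
tool_pos: [0.4568, 0.2361, 0.3413]
ee_rot: [3.141, 0.007, -0.001]
wrist_force: [0.1, -0.5, -0.7]
opening: 0.0922
```

```bash
python3 - <<'E'
from h import *
print(manip.get_state()["tool_pos"])
f,K,M,d=cam("wrist");np.savez("w1.npz",K=K,M=M);cv2.imwrite("pics/w1.png",f)
print(proj(K,M,(.47,.2636,.1814)))
E
```

```text
[0.45675531 0.23605987 0.34128397]
[249.40179426 178.69495885]
```

View pics/w1.png

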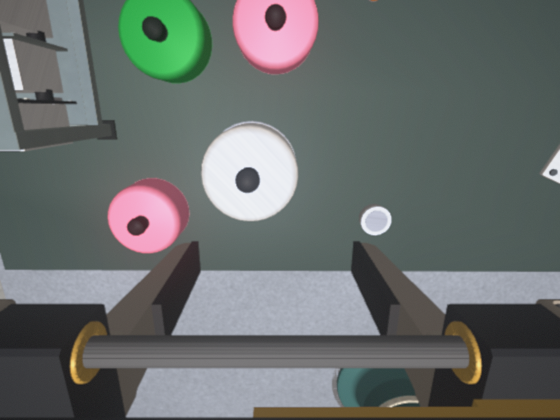

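Wrist view: lid knob at (248,180), within 2 px of the predicted (249,179), and no neighbours at that height.

Call:
apply_moves(
  motion=[1.3,-2.8,4,0,0,0,1,1.3,-2.8,8,0,0,0,1,1.3,-2.8,11,0,0,0,1,1.3,-2.8,13,0,0,0,1,1.3,-2.8,15,0,0,0,1,1.3,-2.8,16.5,0,0,0,1,1.3,-2.8,17.1,0,0,0,1,1.3,-2.8,17.1,0,0,0,1,1.3,-2.8,17.1,0,0,0,0.2,1.3,-2.8,17.1,0,0,0,0],
)

```text
time_s: 3.2
tool_pos: [0.4712, 0.2607, 0.171]
ee_rot: [3.14, -0.003, 0.002]
wrist_force: [0.0, 0.8, -0.4]
opening: 0.0804
```

Call:
apply_moves(
  motion=[0,0,0,0,0,0,-0.2,0,0,0,0,0,0,-0.4,0,0,0,0,0,0,-1,0,0,0,0,0,0,-1,0,0,0,0,0,0,-1,0,0,0,0,0,0,-1,0,0,0,0,0,0,-1,0,0,0,0,0,0,-1],
)

```text
time_s: 3.87
tool_pos: [0.4706, 0.2629, 0.1708]
ee_rot: [-3.141, -0.0, -0.001]
wrist_force: [-0.5, 7.3, 3.0]
opening: 0.0272
```

```bash
python3 - <<'E'
from h import *
s=manip.get_state();print({k:s[k] for k in("time_s","tool_pos","ee_rot","wrist_force","opening")})
for n,(x,y) in(("scene",(323,150)),("side",(303,250))):
    f,K,M,d=cam(n);cv2.imwrite("pics/t.png",f)
    c=f[y-60:y+60,x-60:x+60];globals()[n]=cv2.resize(c,(400,400),interpolation=3)
cv2.imwrite("pics/g1.png",np.hstack([scene,side]))
E
```

```text
{'time_s': 3.8667, 'tool_pos': array([0.47056458, 0.26290209, 0.17075545]), 'ee_rot': array([-3.14118783e+00, -2.40468781e-04, -9.13877537e-04]), 'wrist_force': array([-0.46238806,  7.32275229,  3.00023939]), 'opening': 0.027220978005437144}
```

View pics/g1.png

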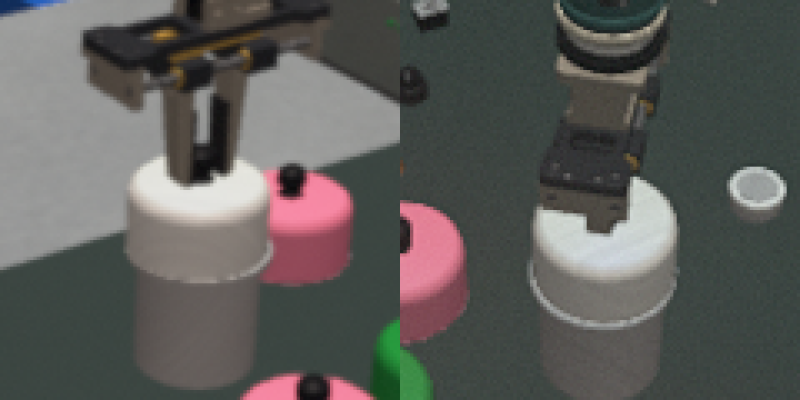

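Call:
apply_moves(
  motion=[0,0,-0.5,0,0,0,-1,0,0,-1.5,0,0,0,-1,0,0,-2.5,0,0,0,-1,0,0,-3.5,0,0,0,-1,0,0,-5,0,0,0,-1,0,0,-6.5,0,0,0,-1,0,0,-8,0,0,0,-1,0,0,-8.5,0,0,0,-1,0,0,-8.5,0,0,0,-1],
)

```text
time_s: 4.72
tool_pos: [0.4713, 0.2619, 0.2573]
ee_rot: [3.14, -0.001, 0.005]
wrist_force: [-0.3, 0.8, -2.5]
opening: 0.0251
```

Call:
apply_moves(
  motion=[0.5,1,0,0,0,0,-1,1,3,0,0,0,0,-1,2,6,0,0,0,0,-1,3,10,0,0,0,0,-1,4,14,0,0,0,0,-1,4.5,18,0,0,0,0,-1,5,22,0,0,0,0,-1,5,24.5,1,0,0,0,-1,5,26,3,0,0,0,-1,5,26.3,5,0,0,0,-1],
)

```text
time_s: 5.55
tool_pos: [0.5201, -0.007, 0.2046]
ee_rot: [3.138, -0.011, -0.001]
wrist_force: [0.2, -1.1, -3.2]
opening: 0.025
```

Call:
apply_moves(
  motion=[0,0,2,0,0,0,-1,0,0,4,0,0,0,-1,0,0,6,0,0,0,-1,0,0,8,0,0,0,-1,0,0,10,0,0,0,-1,0,0,11.5,0,0,0,-1,0,0,12.3,0,0,0,-1,0,0,12.3,0,0,0,-1],
)

```text
time_s: 6.22
tool_pos: [0.5185, -0.0021, 0.0805]
ee_rot: [3.14, -0.001, -0.008]
wrist_force: [-0.6, -0.6, -1.7]
opening: 0.0252
```

Call:
apply_moves(
  motion=[0,0,0.3,0,0,0,-1,0,0,0.6,0,0,0,-1,0,0,0.8,0,0,0,-1,0,0,0.8,0,0,0,-1],
)

```text
time_s: 6.55
tool_pos: [0.5207, -0.0014, 0.0752]
ee_rot: [3.14, -0.0, 0.001]
wrist_force: [-0.1, 0.2, -1.9]
opening: 0.0249
```

```bash
python3 - <<'E'
from h import *
f,K,M,d=cam("side");u,v=proj(K,M,(.52,0,.05)).astype(int)
a=cv2.resize(f[v-50:v+50,u-50:u+50],(400,400),interpolation=3)
f,K,M,d=cam("scene");u,v=proj(K,M,(.52,0,.05)).astype(int)
cv2.imwrite("pics/p1.png",np.hstack([a,cv2.resize(f[v-50:v+50,u-50:u+50],(400,400),interpolation=3)]))
E
```

```text
(no output)
```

View pics/p1.png

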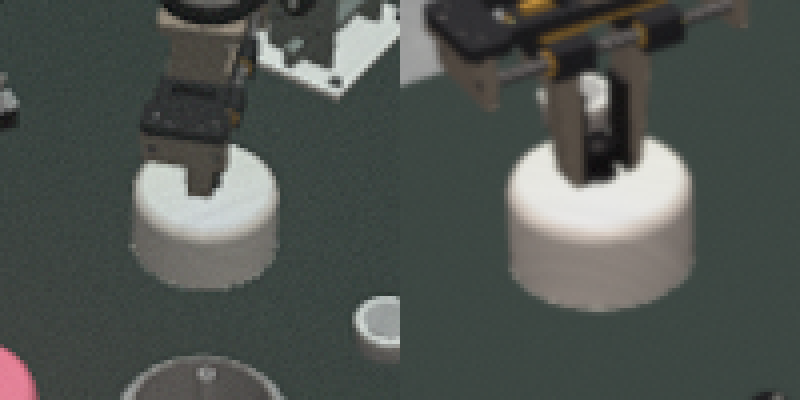

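Lid is held upright just above the mat. The open pot with the spindle top is visible at the bottom of the side crop. I'll lower until contact.

Call:
apply_moves(
  motion=[0,0,0.2,0,0,0,-1,0,0,0.4,0,0,0,-1,0,0,0.4,0,0,0,-1],
)

```text
time_s: 6.9
tool_pos: [0.5203, -0.0013, 0.0707]
ee_rot: [3.14, 0.0, -0.0]
wrist_force: [-0.1, -0.5, -2.5]
opening: 0.0255
```

Call:
apply_moves(
  motion=[0,0,0.15,0,0,0,-1,0,0,0.25,0,0,0,-1,0,0,0.25,0,0,0,-1],
)

```text
time_s: 7.15
tool_pos: [0.5204, -0.0013, 0.0682]
ee_rot: [3.14, -0.0, -0.0]
wrist_force: [0.1, -0.0, -2.1]
opening: 0.0254
```

Call:
apply_moves(
  motion=[0,0,0.1,0,0,0,-1,0,0,0.2,0,0,0,-1,0,0,0.2,0,0,0,-1],
)

```text
time_s: 7.4
tool_pos: [0.5204, -0.0012, 0.0663]
ee_rot: [3.14, 0.0, -0.0]
wrist_force: [-0.6, 0.2, -2.7]
opening: 0.0251
```

Call:
apply_moves(
  motion=[0,0,0.1,0,0,0,-1,0,0,0.2,0,0,0,-1,0,0,0.2,0,0,0,-1],
)

```text
time_s: 7.65
tool_pos: [0.5206, -0.0011, 0.0656]
ee_rot: [3.139, 0.0, 0.0]
wrist_force: [-4.0, -0.1, 8.7]
opening: 0.0251
```

Call:
apply_moves(
  motion=[0,0,-0.05,0,0,0,-0.3,0,0,-0.05,0,0,0,-0.1,0,0,-0.05,0,0,0,0.2,0,0,-0.05,0,0,0,0.2,0,0,-0.3,0,0,0,0.2,0,0,-2,0,0,0,0.2,0,0,-5,0,0,0,0.2,0,0,-8.5,0,0,0,0,0,0,-12,0,0,0,-0.15,0,0,-15,0,0,0,-0.15],
)

```text
time_s: 8.48
tool_pos: [0.5207, -0.0008, 0.2168]
ee_rot: [3.14, 0.001, 0.002]
wrist_force: [1.4, -0.9, -1.1]
opening: 0.0394
```

Call:
apply_moves(
  motion=[-1,-3,-2,0,0,0,-0.15,-2,-7,-2,0,0,0,-0.15,-3,-11,-2,0,0,0,-0.15,-4,-15,-2,0,0,0,-0.15,-5,-19,-2,0,0,0,-0.15,-7,-23,-2,0,0,0,-0.15,-9,-25.5,-2,0,0,0,-0.15,-10,-26,-2,0,0,0,-0.15,-10,-26,-2,0,0,0,-0.15,-10,-26,-2,0,0,0,-0.15],
)

```text
time_s: 9.32
tool_pos: [0.4208, 0.2583, 0.2341]
ee_rot: [3.139, 0.001, 0.001]
wrist_force: [0.6, -1.0, 0.1]
opening: 0.0392
```

```bash
python3 - <<'E'
from h import *
print(manip.get_state()["tool_pos"])
f,K,M,d=cam("wrist");np.savez("w2.npz",K=K,M=M);cv2.imwrite("pics/w2.png",f)
print(proj(K,M,(.47,.2636,.153)))
f,K,M,d=cam("side");cv2.imwrite("pics/side2.png",f);np.savez("side2.npz",K=K,M=M);u,v=proj(K,M,(.47,.264,.13)).astype(int);print(u,v)
a=cv2.resize(f[v-60:v+60,u-60:u+60],(400,400),interpolation=3)
g,K,M,d=cam("scene");cv2.imwrite("pics/scene2.png",g);np.savez("scene2.npz",K=K,M=M);u,v=proj(K,M,(.47,.264,.13)).astype(int);print(u,v)
b=cv2.resize(g[v-60:v+60,u-60:u+60],(400,400),interpolation=3)
w=cv2.resize(cv2.imread("pics/w2.png"),(400,300));s=cv2.resize(g,(400,300))
cv2.imwrite("pics/m2.png",np.vstack([np.hstack([a,b])[100:400],np.hstack([w,s])]))
E
```

```text
[0.42076467 0.25834735 0.2341102 ]
[267.96724154 155.98369231]
303 264
322 155
```

View pics/m2.png

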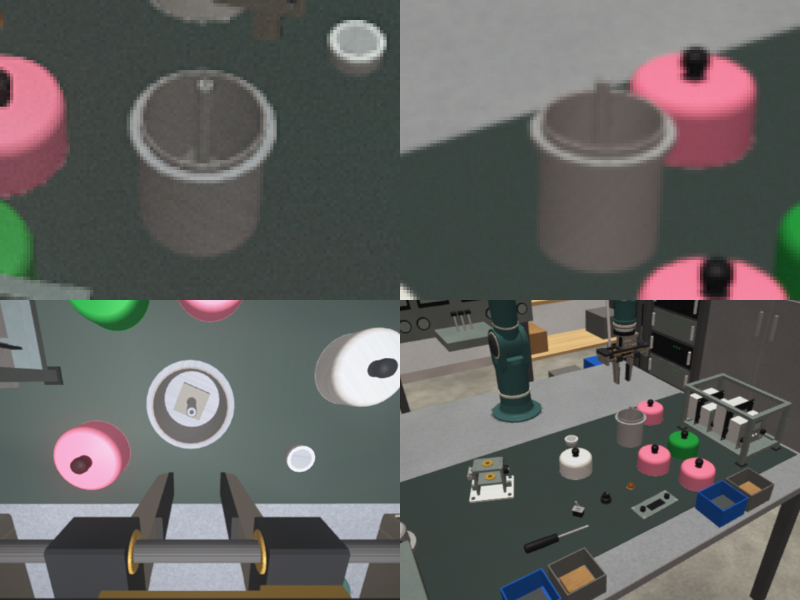

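Wrist view: spindle top at about (267,155) full-size, matching the predicted (268,156). The lid stands knob up in the lane. Next I'll descend over the spindle.

Call:
apply_moves(
  motion=[2.5,-0.3,0,0,0,0,-0.15,4.9,-0.5,0,0,0,0,-0.15,4.9,-0.5,1.5,0,0,0,-0.15,4.9,-0.5,4,0,0,0,-0.15,4.9,-0.5,6.5,0,0,0,-0.15,4.9,-0.5,9,0,0,0,-0.15,4.9,-0.5,11,0,0,0,-0.15,4.9,-0.5,12,0,0,0,-0.15,4.9,-0.5,12,0,0,0,-0.15,4.9,-0.5,12,0,0,0,-0.3],
)

```text
time_s: 10.3
tool_pos: [0.4702, 0.2633, 0.1142]
ee_rot: [3.14, -0.002, -0.0]
wrist_force: [-0.2, -0.3, 0.3]
opening: 0.0343
```

Call:
apply_moves(
  motion=[0,0,0,0,0,0,-0.5,0,0,0,0,0,0,-0.65,0,0,0,0,0,0,-1,0,0,0,0,0,0,-1,0,0,0,0,0,0,-1,0,0,0,0,0,0,-1,0,0,0,0,0,0,-1],
)

```text
time_s: 10.88
tool_pos: [0.4702, 0.2651, 0.115]
ee_rot: [-3.141, -0.001, -0.003]
wrist_force: [0.1, 3.2, 4.2]
opening: 0.011
```

Call:
apply_moves(
  motion=[0,0,-0.5,0,0,0,-1,0,0,-1.5,0,0,0,-1,0,0,-2.5,0,0,0,-1,0,0,-3.5,0,0,0,-1,0,0,-5,0,0,0,-1,0,0,-7,0,0,0,-1,0,0,-9,0,0,0,-1,0,0,-11.5,0,0,0,-1,0,0,-14,0,0,0,-1,0,0,-16,0,0,0,-1],
)

```text
time_s: 11.72
tool_pos: [0.469, 0.2626, 0.276]
ee_rot: [3.138, -0.001, -0.001]
wrist_force: [0.8, 0.0, -1.7]
opening: 0.0113
```

```bash
cat > tilt.py <<'E'
from h import *
# find spindle edges: fit line in each static view over the free part below the fingers, get 3D axis from plane intersection
import sys
yield_=0
E
python3 - <<'E'
from h import *
s=manip.get_state();p=s["tool_pos"];print(p,s["opening"],s["wrist_force"])
ims=[]
for n in("side","scene"):
    f,K,M,d=cam(n);cv2.imwrite(f"pics/{n}3.png",f);np.savez(n+"3.npz",K=K,M=M)
    t=proj(K,M,p+[0,0,.019]);b=proj(K,M,p+[0,0,-.101]);print(n,t,b)
    u,v=((t+b)/2).astype(int);ims.append(cv2.resize(f[v-50:v+50,u-50:u+50],(400,400),interpolation=3));print(u-50,v-50)
cv2.imwrite("pics/l3.png",np.hstack(ims))
E
```

```text
[0.46899648 0.26260611 0.27596901] 0.011259817767429844 [ 0.83370653  0.03055093 -1.66006801]
side [305.61158479 218.58975968] [304.48189185 252.78177687]
255 185
scene [325.14672752  96.8260534 ] [322.85308837 140.45830817]
273 68
```

View pics/l3.png

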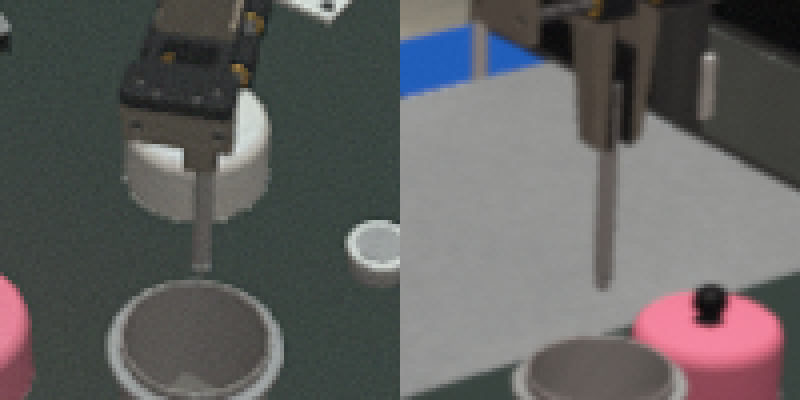

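Both views show the spindle hanging straight. The tip is at side (305.5,252.7) and scene (323.8,140.5), within 1 px of the vertical prediction. Now the transfer to the frame.

Call:
apply_moves(
  motion=[0,1,0,0,0,0,-1,0,3,0,0,0,0,-1,0,6,0,0,0,0,-1,0,9.5,0,0,0,0,-1,0,13,0,0,0,0,-1,0,16.5,0,0,0,0,-1,0,20,0,0,0,0,-1,0,23.5,0,0,0,0,-1,0,27,0,0,0,0,-1,0,30.5,0,0,0,0,-1],
)

```text
time_s: 12.65
tool_pos: [0.467, -0.0439, 0.2728]
ee_rot: [3.14, -0.002, -0.007]
wrist_force: [1.0, -1.2, -1.3]
opening: 0.0114
```

Call:
apply_moves(
  motion=[0,3.5,0,0,0,0,-1,0,7,0,0,0,0,-1,0,10.5,0,0,0,0,-1,0,14,0,0,0,0,-1,0,17.5,0,0,0,0,-1,0,20.5,0,0,0,0,-1,0,22.5,0,0,0,0,-1,0,23.8,1,0,0,0,-1,0,24.2,2,0,0,0,-1,0,24.2,3,0,0,0,-1],
)

```text
time_s: 13.48
tool_pos: [0.468, -0.2831, 0.2423]
ee_rot: [-3.141, 0.002, 0.005]
wrist_force: [0.3, 0.4, -1.3]
opening: 0.0111
```

Call:
apply_moves(
  motion=[0,0,0,0,0,0,-1,0,0,0,0,0,0,-1,0,0,0,0,0,0,-1],
)

```text
time_s: 13.73
tool_pos: [0.4699, -0.2814, 0.2449]
ee_rot: [3.141, 0.004, 0.0]
wrist_force: [0.2, -0.2, -0.3]
opening: 0.0112
```

```bash
python3 - <<'E'
from h import *
s=manip.get_state();p=s["tool_pos"];print(p,s["ee_rot"],s["opening"],s["wrist_force"])
ims=[]
for n in("side","scene","wrist"):
    f,K,M,d=cam(n);cv2.imwrite(f"pics/{n}4.png",f);np.savez(n+"4.npz",K=K,M=M)
    b=proj(K,M,p+[0,0,-.101]);c=proj(K,M,(.467,-.286,.111));print(n,"tip",b,"bush",c)
    u,v=((c+b)/2).astype(int);r=40 if n!="wrist" else 80
    u,v=min(u,560-r),min(v,420-r);ims.append(cv2.resize(f[v-r:v+r,u-r:u+r],(400,400),interpolation=3));print(u-r,v-r)
cv2.imwrite("pics/l4.png",np.vstack([np.hstack(ims[:2]),np.hstack([ims[2],ims[2]*0])])[:600])
E
```

```text
[ 0.4699118  -0.28139787  0.24485147] [3.14065964e+00 3.99765166e-03 6.62209138e-05] 0.011229140539764827 [ 0.2468276  -0.15578729 -0.28859804]
side tip [335.05548279 143.0908124 ] bush [335.49869542 150.39536526]
295 106
scene tip [122.07601412 215.25781045] bush [121.94672663 227.48503527]
82 181
wrist tip [273.83133259 206.97760315] bush [278.46983817 200.12066809]
196 123
```

View pics/l4.png

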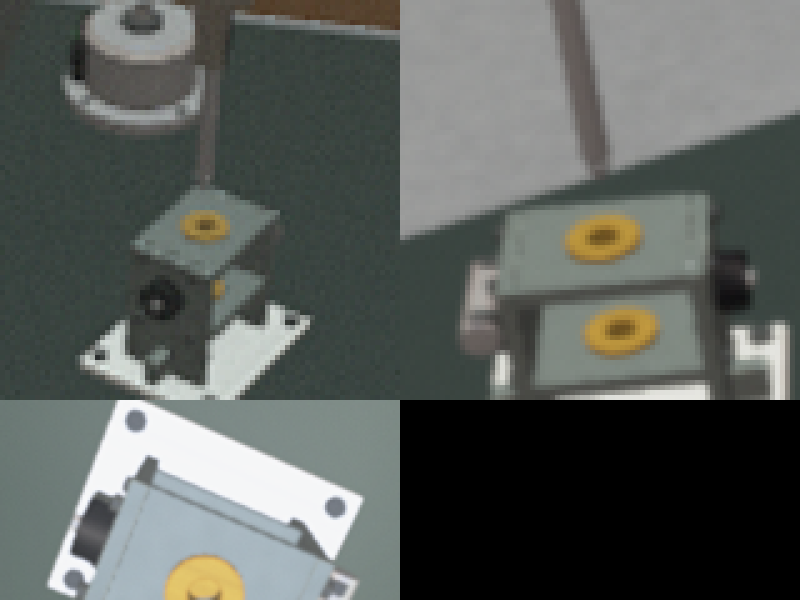

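Side: tip at about (336,143) above the bush at (336,151). Scene: tip at about (122,216), bush at (122,228). Now a precise relative measurement of tip, axis and flange.

```bash
cat > ax.py <<'E'
from h import *
def axis(f,K,M,p,h0,h1):
    "centre line of the rod between heights h0,h1 under TCP p: returns points (u,v)"
    g=cv2.GaussianBlur(f,(3,3),0).astype(float);a=proj(K,M,p+[0,0,h1]);b=proj(K,M,p+[0,0,h0]);out=[]
    for v in range(int(np.ceil(a[1])),int(b[1])+1):
        u0=a[0]+(b[0]-a[0])*(v-a[1])/(b[1]-a[1]);us=np.arange(int(u0)-9,int(u0)+10);row=g[v,us]
        bg=np.linspace(row[:4].mean(0),row[-4:].mean(0),len(us));d=np.linalg.norm(row-bg,axis=1)
        d=np.where(d>.4*d.max(),d,0);out.append((d@us/d.sum(),v))
    return np.array(out)
def plane(pts,K,M):
    l=cv2.fitLine(pts.astype(np.float32),cv2.DIST_HUBER,0,.01,.01).ravel()
    r1=ray(K,M,*l[2:])[1];r2=ray(K,M,*(l[2:]+20*l[:2]))[1];n=np.cross(r1,r2);return M[:3,3],n/np.linalg.norm(n)
def axis3d(ims,p,rng):
    N=[];c=[]
    for n,(f,K,M) in ims.items():
        pts=axis(f,K,M,p,*rng[n]);o,nn=plane(pts,K,M);N.append(nn);c.append(nn@o);print(n,pts[[0,-1]].round(1).tolist())
    d=np.cross(*N);d*=np.sign(d[2]);d/=np.linalg.norm(d)
    A=np.array([N[0],N[1],[0,0,1]]);return np.linalg.solve(A,[*c,p[2]-.08]),d
def flange(f,K,M,c,r):
    m=np.zeros(f.shape[:2],np.uint8);u,v=c.astype(int);m[v-r:v+r,u-r:u+r]=1
    cs,_=cv2.findContours((brass(f)*m).astype(np.uint8),cv2.RETR_EXTERNAL,cv2.CHAIN_APPROX_NONE)
    e=cv2.fitEllipse(max(cs,key=cv2.contourArea));return e
E
python3 - <<'E'
from ax import *
p=manip.get_state()["tool_pos"];ims={}
for n in("side","scene"):
    z=np.load(n+"4.npz");ims[n]=(cv2.imread(f"pics/{n}4.png"),z["K"],z["M"])
q,d=axis3d(ims,p,{"side":(-.098,-.04),"scene":(-.098,-.03)})
print("axis pt",q,"dir",d,"lean deg x,y",np.degrees(d[:2]))
tip=q+d*(p[2]-.101-q[2])/d[2];print("tip",tip,"TCP",p)
rs=[]
for n,r in(("side",9),("scene",11)):
    f,K,M=ims[n];e=flange(f,K,M,proj(K,M,(.467,-.286,.111)),r);print(n,e);rs.append(ray(K,M,*e[0]));print(onz(K,M,*e[0],.111))
print(tri(rs))
z=np.load("wrist4.npz");f=cv2.imread("pics/wrist4.png");K,M=z["K"],z["M"]
e=flange(f,K,M,proj(K,M,(.467,-.286,.111)),40);print("wrist",e,onz(K,M,*e[0],.111))
cv2.imwrite("pics/w4.png",cv2.resize(f[120:400,170:390],None,fx=2,fy=2))
E
```

```text
side [[337.1, 128.0], [335.5, 142.0]]
scene [[116.2, 188.0], [121.7, 214.0]]
axis pt [ 0.46967188 -0.28248006  0.16550501] dir [ 0.02304998 -0.00883925  0.99969524] lean deg x,y [ 1.32066631 -0.50645188]
tip [ 0.46918768 -0.28229437  0.14450501] TCP [ 0.47004379 -0.28231873  0.24550501]
side ((335.5, 151.0), (4.4452948570251465, 7.831846714019775), 90.0)
[ 0.46647495 -0.28251476  0.111     ]
scene ((122.23737335205078, 228.17027282714844), (8.06502628326416, 14.547921180725098), 80.18675231933594)
[ 0.46983764 -0.28634839  0.111     ]
(array([ 0.46677916, -0.28559258,  0.10881313]), [np.float64(2.310347131133362e-05), np.float64(2.3103471311295857e-05)])
wrist ((277.1959228515625, 198.89596557617188), (27.225019454956055, 30.070640563964844), 94.11199188232422) [ 0.46829542 -0.28469549  0.111     ]
```

View pics/w4.png

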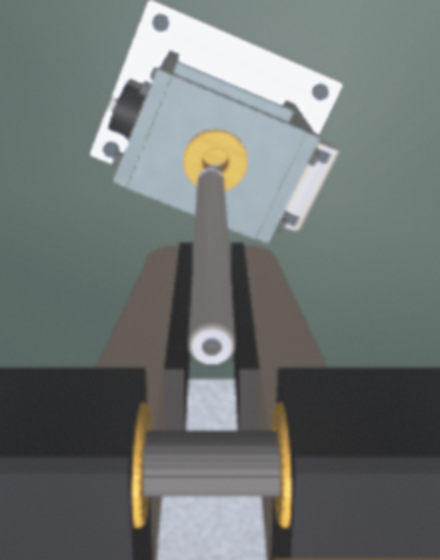

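Wrist view: tip at full-size (275,205), flange centre (277,199), spindle top (275.5,293). I need to shift about −2.6 mm in x and −2.8 mm in y, then lower close to the mouth and recheck.

Call:
apply_moves(
  motion=[-0.26,0.28,0.5,0,0,0,-1,-0.26,0.28,1,0,0,0,-1,-0.26,0.28,1.7,0,0,0,-1,-0.26,0.28,2.3,0,0,0,-1,-0.26,0.28,2.6,0,0,0,-1,-0.26,0.28,2.6,0,0,0,-1,-0.26,0.28,2.6,0,0,0,-1,-0.26,0.28,2.6,0,0,0,-1],
)

```text
time_s: 14.55
tool_pos: [0.4671, -0.2859, 0.219]
ee_rot: [3.14, 0.0, 0.001]
wrist_force: [-0.4, -0.4, -1.1]
opening: 0.0115
```

```bash
python3 - <<'E'
from ax import *
z=np.load("wrist4.npz");K,M=z["K"],z["M"];p=np.array([.46991,-.2814,.24485])
print("old: tip ray",onz(K,M,275,205.5,p[2]-.101),"top ray",onz(K,M,275.5,293,p[2]+.039))
s=manip.get_state();p=s["tool_pos"];print(p,s["ee_rot"],s["wrist_force"])
ims={}
for n in("side","scene","wrist"):
    f,K,M,d=cam(n);ims[n]=(f,K,M);cv2.imwrite(f"pics/{n}5.png",f)
f,K,M=ims.pop("wrist");np.savez("wrist5.npz",K=K,M=M,p=p)
q,d=axis3d(ims,p,{"side":(-.095,-.04),"scene":(-.095,-.03)});print(np.degrees(d[:2]),q+d*(p[2]-.101-q[2]))
e=flange(f,K,M,proj(K,M,(.467,-.286,.111)),40);print("wrist",e,onz(K,M,*e[0],.111),"tip pred",proj(K,M,p-[0,0,.101]))
a=cv2.resize(f[170:330,220:330],(550,800))[:600,:];u,v=proj(*ims["scene"][1:],(.467,-.286,.111)).astype(int)
u2,v2=proj(*ims["side"][1:],(.467,-.286,.111)).astype(int)
b=[cv2.resize(ims[n][0][y-25:y+15,x-16:x+16],(240,300),interpolation=3) for n,x,y in(("scene",u,v),("side",u2,v2))]
cv2.imwrite("pics/w5.png",np.hstack([a,np.vstack(b)]))
E
```

```text
old: tip ray [ 0.47132956 -0.28246598  0.14385   ] top ray [ 0.46977536 -0.28276842  0.28385   ]
[ 0.46711085 -0.28588226  0.21898486] [3.14008999e+00 1.36014571e-04 6.70336540e-04] [-0.37214339 -0.38953296 -1.07470933]
side [[337.0, 134.0], [332.2, 147.0]]
scene [[115.9, 198.0], [120.5, 222.0]]
[-1.68942533  0.21521964] [ 0.4681266  -0.28688828  0.11799414]
wrist ((273.2673645019531, 203.6694793701172), (30.263153076171875, 32.24232482910156), 91.05901336669922) [ 0.46814723 -0.28465258  0.111     ] tip pred [274.56889616 206.95254104]
```

View pics/w5.png

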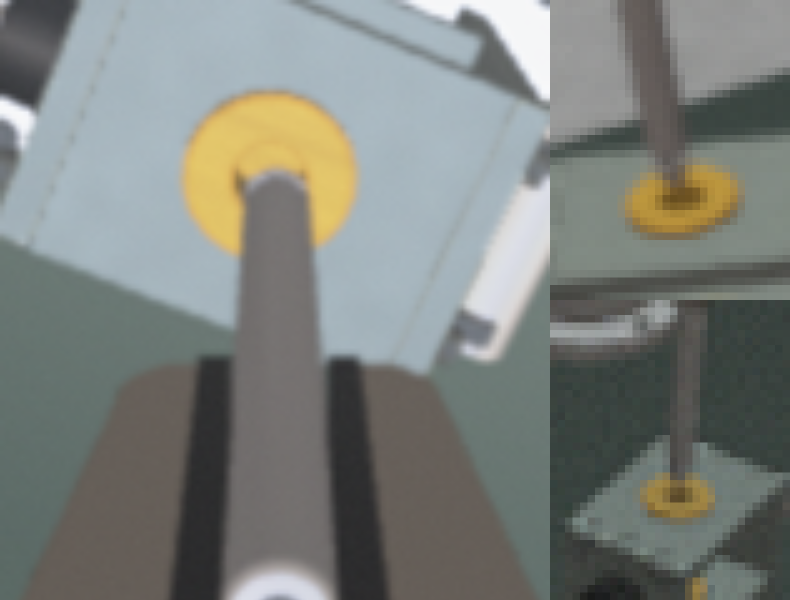

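Wrist close-up: flange centre at (274,204.6), rod axis at the tip at about 275.4, so the rod sits about 1.2 mm too far toward −y. Scene agrees and side shows x is right. I'll correct y by +1.2 mm and enter gently.

Call:
apply_moves(
  motion=[0,-0.13,0,0,0,0,-1,0,-0.13,0,0,0,0,-1,0,-0.13,0.4,0,0,0,-1,0,-0.13,0.8,0,0,0,-1,0,-0.13,1.2,0,0,0,-1,0,-0.13,1.2,0,0,0,-1],
)

```text
time_s: 15.2
tool_pos: [0.4663, -0.2843, 0.2057]
ee_rot: [3.141, 0.0, -0.002]
wrist_force: [-0.2, -0.2, -1.6]
opening: 0.0113
```

Call:
apply_moves(
  motion=[0,0,0.2,0,0,0,-1,0,0,0.5,0,0,0,-1,0,0,0.8,0,0,0,-1,0,0,0.8,0,0,0,-1],
)

```text
time_s: 15.53
tool_pos: [0.4666, -0.2844, 0.1981]
ee_rot: [3.141, -0.0, -0.001]
wrist_force: [-0.9, -0.6, -1.3]
opening: 0.0114
```

The tip is 14 mm inside the upper bore with no contact force.

Call:
apply_moves(
  motion=[0,0,0.4,0,0,0,-1,0,0,0.9,0,0,0,-1,0,0,1.4,0,0,0,-1,0,0,1.9,0,0,0,-1,0,0,2.4,0,0,0,-1,0,0,2.9,0,0,0,-1,0,0,3.4,0,0,0,-1,0,0,3.4,0,0,0,-1],
)

```text
time_s: 16.2
tool_pos: [0.4663, -0.2842, 0.1636]
ee_rot: [3.141, 0.0, -0.002]
wrist_force: [-0.8, 0.6, -1.5]
opening: 0.0119
```

Call:
apply_moves(
  motion=[0,0,0.3,0,0,0,-1,0,0,0.6,0,0,0,-1,0,0,0.9,0,0,0,-1,0,0,0.9,0,0,0,-1],
)

```text
time_s: 16.53
tool_pos: [0.4666, -0.2845, 0.1553]
ee_rot: [3.141, -0.0, -0.001]
wrist_force: [0.2, 0.5, -1.3]
opening: 0.0113
```

Call:
apply_moves(
  motion=[0,0,0.3,0,0,0,-1,0,0,0.6,0,0,0,-1,0,0,0.9,0,0,0,-1,0,0,0.9,0,0,0,-1],
)

```text
time_s: 16.87
tool_pos: [0.4665, -0.2844, 0.1461]
ee_rot: [3.141, 0.0, -0.001]
wrist_force: [-0.1, -0.4, -1.9]
opening: 0.011
```

Call:
apply_moves(
  motion=[0,0,0.3,0,0,0,-1,0,0,0.6,0,0,0,-1,0,0,0.9,0,0,0,-1,0,0,0.9,0,0,0,-1],
)

```text
time_s: 17.2
tool_pos: [0.4665, -0.2844, 0.1371]
ee_rot: [3.141, -0.0, -0.001]
wrist_force: [0.3, -0.5, -1.1]
opening: 0.0111
```

Call:
apply_moves(
  motion=[0,0,0.3,0,0,0,-1,0,0,0.6,0,0,0,-1,0,0,0.9,0,0,0,-1,0,0,1.2,0,0,0,-1,0,0,1.2,0,0,0,-1,0,0,1.2,0,0,0,-1],
)

```text
time_s: 17.7
tool_pos: [0.4668, -0.2846, 0.1256]
ee_rot: [3.14, 0.0, -0.0]
wrist_force: [-0.6, -0.8, -1.1]
opening: 0.0115
```

```bash
python3 - <<'E'
from ax import *
s=manip.get_state();p=s["tool_pos"];print(p,s["wrist_force"],s["opening"])
A=np.array([p[0]+.001,p[1],0]);out=[]
for n in("scene","side","wrist"):
    f,K,M,d=cam(n);cv2.imwrite(f"pics/{n}6.png",f)
    for z in(p[2]+.038,.111,.043,.034,.023,.011):print(n,z.round(3),proj(K,M,A+[0,0,z]).round(1))
    if n!="wrist":
        u,v=proj(K,M,A+[0,0,.06]).astype(int);print(u-25,v-25);out.append(cv2.resize(f[v-25:v+25,u-25:u+25],(400,400),interpolation=3))
    else: out.append(cv2.resize(f,(400,300)));
cv2.imwrite("pics/f6.png",np.vstack([np.hstack(out[:2]),np.hstack([out[2],cv2.resize(cv2.imread("pics/scene6.png"),(400,300))])[:200]]))
E
```

```text
[ 0.46680895 -0.28455677  0.12560186] [-0.62530485 -0.7627467  -1.14929921] 0.011492673709783286
scene 0.164 [118.9 207.7]Traceback (most recent call last):
  File "<stdin>", line 6, in <module>
AttributeError: 'float' object has no attribute 'round'
```

```bash
python3 - <<'E'
from ax import *
s=manip.get_state();p=s["tool_pos"];print(p,s["wrist_force"],s["opening"])
A=np.array([p[0]+.001,p[1],0]);out=[]
for n in("scene","side","wrist"):
    f,K,M,d=cam(n);cv2.imwrite(f"pics/{n}6.png",f)
    for z in(p[2]+.038,.111,.043,.034,.023,.011):print(n,round(z,3),proj(K,M,A+[0,0,z]).round(1))
    if n!="wrist":
        u,v=proj(K,M,A+[0,0,.05]).astype(int);print(u-20,v-20);out.append(cv2.resize(f[v-20:v+20,u-20:u+20],(400,400),interpolation=3))
    else: out.append(cv2.resize(f,(400,300)));
cv2.imwrite("pics/f6.png",np.vstack([np.hstack(out[:2]),np.hstack([out[2][100:],cv2.resize(cv2.imread("pics/scene6.png"),(400,300))[100:]])]))
E
```

```text
[ 0.46697434 -0.28462158  0.12581369] [ 0.25937806  0.82458245 -1.19241199] 0.011209899060192324
scene 0.164 [118.9 207.7]
scene 0.111 [122.7 227.5]
scene 0.043 [127.4 251.6]
scene 0.034 [128.  254.7]
scene 0.023 [128.7 258.5]
scene 0.011 [129.5 262.5]
106 229
side 0.164 [336.1 137.7]
side 0.111 [335.2 150.6]
side 0.043 [333.9 166.5]
side 0.034 [333.8 168.5]
side 0.023 [333.6 171. ]
side 0.011 [333.4 173.6]
314 144
wrist 0.164 [273.9 290.1]
wrist 0.111 [274.2 245.1]
wrist 0.043 [274.5 212.2]
wrist 0.034 [274.5 209. ]
wrist 0.023 [274.5 205.3]
wrist 0.011 [274.5 201.6]
```

View pics/f6.png

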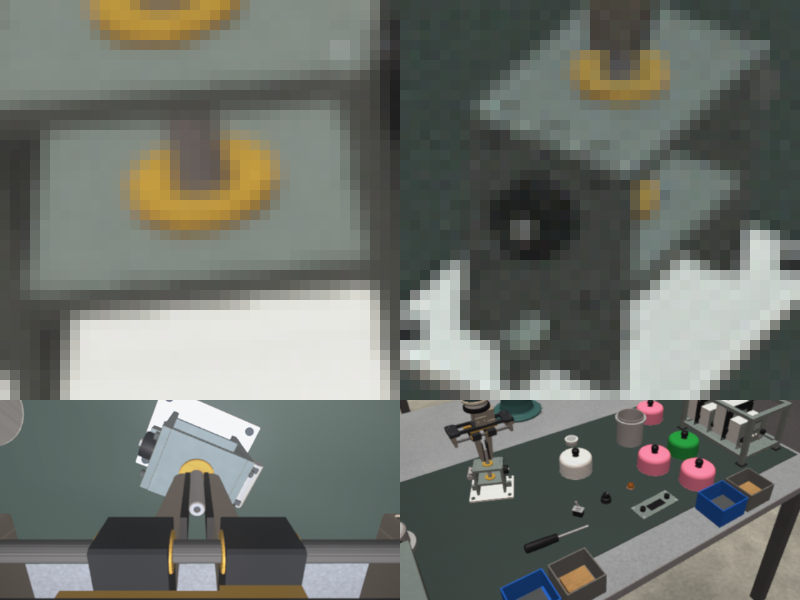

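Scene shows the rod through the upper bush and into the lower one (crop (195,150)). The lid stands upright and the bystanders are unmoved. The tip is hidden behind the cross plate, so I'll check for grip slip by comparing the spindle's top in the wrist views.

```bash
python3 - <<'E'
from ax import *
g=lambda n:cv2.cvtColor(cv2.imread(f"pics/{n}.png"),cv2.COLOR_BGR2GRAY)
a,b=g("wrist4"),g("wrist6");t=a[281:305,262:289]
r=cv2.matchTemplate(b[260:330,240:310],t,cv2.TM_CCOEFF_NORMED);_,m,_,l=cv2.minMaxLoc(r)
print("match",m,"shift px",l[0]+240-262,l[1]+260-281)
for n in("scene","side"):
    x,y=(cv2.GaussianBlur(cv2.imread(f"pics/{n}{i}.png"),(5,5),0).astype(int) for i in(0,6))
    k,_,st,c=cv2.connectedComponentsWithStats((np.abs(x-y).max(2)>35).astype(np.uint8))
    print(n,[(c[i].round().tolist(),int(st[i,4])) for i in range(1,k) if st[i,4]>8])
s=manip.get_state();print(s["time_s"],s["tool_pos"],s["wrist_force"],s["opening"])
E
```

```text
match 0.9995914697647095 shift px 0 0
scene [([66.0, 2.0], 32), ([89.0, 2.0], 46), ([140.0, 3.0], 53), ([85.0, 18.0], 178), ([147.0, 17.0], 43), ([88.0, 44.0], 1177), ([144.0, 35.0], 132), ([117.0, 35.0], 119), ([147.0, 42.0], 105), ([155.0, 43.0], 74), ([170.0, 43.0], 19), ([163.0, 43.0], 12), ([123.0, 49.0], 12), ([156.0, 65.0], 170), ([175.0, 52.0], 34), ([164.0, 60.0], 166), ([110.0, 59.0], 79), ([89.0, 63.0], 147), ([68.0, 64.0], 22), ([104.0, 139.0], 7162), ([123.0, 68.0], 27), ([136.0, 79.0], 14), ([151.0, 83.0], 46), ([131.0, 93.0], 23), ([324.0, 138.0], 105), ([325.0, 149.0], 707), ([304.0, 154.0], 23), ([303.0, 163.0], 14), ([246.0, 229.0], 1746), ([245.0, 214.0], 30), ([121.0, 224.0], 76), ([125.0, 244.0], 24)]
side [([409.0, 33.0], 4903), ([488.0, 11.0], 812), ([534.0, 13.0], 908), ([532.0, 33.0], 32), ([530.0, 40.0], 15), ([538.0, 42.0], 11), ([530.0, 47.0], 16), ([339.0, 52.0], 41), ([336.0, 61.0], 225), ([533.0, 71.0], 279), ([497.0, 65.0], 11), ([521.0, 70.0], 11), ([506.0, 72.0], 35), ([340.0, 83.0], 461), ([496.0, 79.0], 251), ([532.0, 85.0], 94), ([340.0, 97.0], 77), ([339.0, 103.0], 76), ([487.0, 108.0], 121), ([331.0, 112.0], 53), ([529.0, 114.0], 65), ([331.0, 126.0], 124), ([489.0, 143.0], 542), ([526.0, 135.0], 100), ([526.0, 145.0], 39), ([336.0, 146.0], 31), ([478.0, 167.0], 86), ([500.0, 179.0], 138), ([487.0, 182.0], 96), ([468.0, 174.0], 17), ([494.0, 178.0], 53), ([465.0, 193.0], 43), ([526.0, 200.0], 180), ([518.0, 196.0], 33), ([503.0, 201.0], 76), ([488.0, 200.0], 17), ([304.0, 221.0], 1087), ([305.0, 260.0], 1155), ([304.0, 255.0], 17), ([284.0, 271.0], 17), ([323.0, 274.0], 16)]
17.9 [ 0.46705536 -0.28472574  0.12601702] [-0.49536068  0.47497692 -1.65064177] 0.011316410038958658
```

```bash
python3 -c "
from cell import manip
print(manip.hand_in())"
```

```text
the job is handed in; nothing more can be done
None
```

The spindle is through both bushings and still held by its upper end. I handed the job in at about 18 s; no verdict came back.

- **Lid:** I lifted it off the pot and set it knob up in the free lane at about (0.52, 0.00). The last scene picture shows it standing there upright.
- **Spindle:** I drew it out of the pot and lowered it through the upper and then the lower bushing. Wrist readings stayed at 2 N or less throughout, so there was no sign of jamming.
- **Final height:** the tip should be at about z = 0.024 m. That puts the keeper groove about 7 mm below the lower bushing and the tip about 13 mm above the base plate. The tip was hidden behind the frame in the final pictures. The height comes from the grasp height and tool position, and the spindle's top did not shift in the wrist view, so it did not slip in the fingers.
- **Other things on the mat:** comparing the first and last pictures from both fixed cameras shows changes only at the arm, the pot and lid, and the frame's bushings.

Two measurements disagreed. The rod's lean from the fixed cameras came out as +1.3° and then −1.7° in x, which I treated as noise because the wrist view showed under 1°. The frame position differed by 1 to 2 mm between the cameras; I used the wrist view, and the spindle went in without contact.

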